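# Lock a tube rack onto the lab shaker with its cam knob

## Task

Set the orange tube rack gently and upright down into the tray on the blue shaker, with its low foot towards the black knob. Then turn the knob clockwise (seen from above) until the sprung red lock pin has dropped into the cam's notch and the notch's end wall has come up firm against the pin; hold it there a moment, do not force it any further, and let go. Leave the blue rack, the yellow tip box and the culture dish where they are.

Things in the scene. Friction and masses are not known exactly. Their poses are not given: they have to be found in the camera images.
- orange_rack: Orange tube rack, loose, 150 to 310 g. Foot plate 130 x 52 x 8 mm (x, y, z); on it a tall part 108 x 52 mm, up to 42 mm, flush at the -x end and the sides, so a bare foot 22 mm long shows at the +x end; tube caps up to 60 mm. Origin: centre of the foot's underside, x lengthwise to the bare foot, z up. Starts with the bare foot pointing away from the robot (yaw within 0.35 rad).
- rack_grip (a point): Orange rack: middle of its tall part, 30 mm above its underside, 11 mm behind its origin (-x). Grip here across y (52 mm wide).
- tray (a point): Centre of the tray floor, 85 mm above the bench. x along the tray to the knob, z up. Floor 134 x 56 mm (x, y): 2 mm of play all round the rack's foot. Side walls and the wall away from the knob are 13 mm high, flaring out by 4 mm; at the knob end a straight 7 mm lip. The rack is home with its origin here and its x axis along this x axis, bare foot to the knob.
- knob_grip (a point): Where to put the TCP to grip the knob: on its vertical axis, 48 mm above the platform, 125 mm from the tray's centre in tray +x. x axis along the black grip bar, towards the yellow tongue; turns with the knob. Bar 46 mm long (x), 13 mm wide (y), from 27 to 56 mm above the platform, on a hub of 17 mm radius (top 27 mm above the platform).
- tongue_tip (a point): Tip of the yellow hold-down tongue on the knob's shaft: 72 mm from the axis, 20 mm wide, 10.5 to 14.5 mm above the platform. At the start it points to the side (about tray -y), clear of the tray; locked, it points about to the tray and lies over the rack's bare foot. Turned too early it blocks the tray.
- cam_knob (a joint): Turn of knob, cam and tongue, rad, growing clockwise from above; starts at 0 to 0.25 and stays where left. Takes about 0.1 N m. It must turn on by 0.85 to 1.65 rad to be locked: the pin's housing stands elsewhere round the cam each time, so the angle must be felt or watched. Limit stop at 2.2.
- lock_pin (a joint): Sprung red pin in a grey housing (24 mm high) on the far side of the knob from the tray; its brass nose, 8 mm across, rides the rim of the steel cam (radius 25 to 31 mm, 11 to 20 mm above the platform). Value, m: how far it is pushed back. Rides at 0.003 rising to 0.006, spring 6 to 8 N, then drops to 0 (fully out) in the notch.
- cam_stop (a point): Dark lobe (radius 31 mm) on the cam; its steep side is the end wall of the notch, on the side away from the tongue. Point: top of that wall, 29 mm from the axis. Falling in, the pin pushes the cam forward (0.3 to 0.5 N m), then 0.1 to 0.2 rad of play, then the wall meets the pin 27 mm from the axis. Firm is 5 to 15 N there, 0.15 to 0.4 N m at the knob; over 30 N harms the pin.
- shaker: Blue laboratory shaker, fixed, 335 x 215 mm, white platform top 85 mm above the bench. Origin on the bench below the middle; x towards the knob; tray centre at x = -55 mm, knob axis at x = +70 mm. Yaw within 0.2 rad.
- blue_rack: Blue tube rack shaped like the orange one, loose; a bystander to be left alone.
- tip_box: Yellow pipette-tip box with pale lid, 122 x 84 x 68 mm, loose bystander to the left of the shaker. Origin: centre of underside.
- dish: Closed culture dish, 90 mm across, 15 mm high, bystander near the robot on its right. Origin: centre of underside.
Not all that is in view belongs to the job. Of the things that look like the orange_rack, the largest one is meant.

How it is judged (in metres and radians):
On the way, in this order (a step that is already met when the one before it is completed fails the run):
1. the orange rack stands down in the tray, let go, with the pin not yet in the notch (x of orange_rack in the frame of tray between -0.005 and 0.005 m and y of orange_rack in the frame of tray between -0.004 and 0.004 m and z of orange_rack in the frame of tray below 0.003 m and angle between orange_rack's own z axis and vertical below 0.05 rad and angle between the x axis of orange_rack and the x axis of tray, either way round below 0.1 rad and contact force between the fingers and orange_rack below 0.1 N and value of joint lock_pin above 0.002 m), for 0.2 s.
2. the lock pin has dropped into the notch and the notch's end wall bears on it with more than 3 N (x of orange_rack in the frame of tray between -0.005 and 0.005 m and y of orange_rack in the frame of tray between -0.004 and 0.004 m and z of orange_rack in the frame of tray below 0.003 m and angle between orange_rack's own z axis and vertical below 0.05 rad and angle between the x axis of orange_rack and the x axis of tray, either way round below 0.1 rad and value of joint lock_pin below 0.0015 m and contact force between cam_knob_c14 and lock_pin above 3 N), for 0.1 s.
At the end, for the whole second after the job is handed in: Orange rack at rest in the tray: within 5 mm along, 4 mm across, under 3 mm above its floor, tilt under 0.05, aligned within 0.1 rad; lock pin out in the notch (under 1.5 mm pushed back), knob past 0.8 rad, its wall having borne on the pin with 3 to 30 N; robot touches nothing (x of orange_rack in the frame of tray between -0.005 and 0.005 m and y of orange_rack in the frame of tray between -0.004 and 0.004 m and z of orange_rack in the frame of tray below 0.003 m and angle between orange_rack's own z axis and vertical below 0.05 rad and angle between the x axis of orange_rack and the x axis of tray, either way round below 0.1 rad and value of joint lock_pin below 0.0015 m and linear speed of orange_rack below 0.02 m/s and value of joint cam_knob above 0.8 rad).
It fails at once if the cam is forced against the lock pin with more than 30 N (contact force between cam_knob and lock_pin above 30 N).
It fails at once if the orange rack is dropped: moving at over 0.5 m/s with no finger on it (contact force between the fingers and orange_rack below 0.05 N and linear speed of orange_rack above 0.5 m/s).
It fails at once if the orange rack is tipped by more than 0.5 rad (angle between orange_rack's own z axis and vertical above 0.5 rad).
It fails at once if the blue rack, tip box or dish is moved by more than 20 mm (distance of any of blue_rack, tip_box, dish from where it was at the start of the episode above 0.02 m).
It also fails if it takes over 70 s, if anything falls off the work surface, if the arm or the gripper's body presses on something with over 40 N, if the wrist force passes 120 N, or if a joint passes its speed limit or range.

## Robot

A 6-joint arm with a two-finger parallel gripper is mounted at the origin on the work surface. World frame = base frame: x ahead of the robot, y to its left, z up, the work surface at z = 0. Lengths are in mm, angles in rad, forces in N, time in s.
With the tool pointing down it reaches from about 400 to 925 mm from the base axis. Payload 12.5 kg.
Tool frame: the origin (TCP) lies between the finger pads, 19 mm behind the fingertips; this is the grasp point; z points along the fingers, y is the line along which they close (so a half turn about z gives the same grasp; the last joint's range is limited). The gripper opens to 95 mm and grips with 3 to 60 N. Pads are 20 mm wide; open, the fingers measure 119 mm over their backs; the gripper's body (75 mm by 180 mm) begins 59 mm behind the grasp point.
Start: joints at [-1.283, 0.491, 1.559, -0, 1.092, -0.106], TCP at [239.836, -577.168, 233.461] pointing down, gripper open.
Joint ranges: [-3.1, 3.1], [-0.84, 2.19], [0.05, 2.79], [-1.13, 4.28], [0.06, 2.93], [-2.69, 2.69]. Speed limits (rad/s): [2.22, 2.22, 2.79, 3.14, 3.14, 3.14].

## Interface

Orientations are given as [roll, pitch, yaw] about the fixed x, y, z axes, in that order (R = Rz(yaw) Ry(pitch) Rx(roll)).
In Python, from plant import r gives the robot as it stands. The module is installed in compiled form; this text tells all that it offers.
- The arm moves only by the shell command python3 -m inch 'ROWS' [FORCE]. ROWS is JSON, a list of rows, each a list of 7 numbers: the shift along the world's x, y, z in units of 40 mm (1.0 is 40 mm), then the turn, a rotation vector about the world's x, y, z in degrees, then the opening, from 0 (shut) to 1 (fully open). In form: [[dx, dy, dz, rx, ry, rz, hand], ...]. A call has 1 to 20 rows; each row shifts and turns the commanded pose from where the row before left it; what a row does not reach is not made up. A row lasts 1/10 s, in which the tool goes at most 50 mm and 8.59 degrees, less where a joint would pass 70% of its speed; a pose out of reach is approached as far as the arm can. A call is refused whole if a number of a shift passes 1 or a number of a turn 8.59, either way. A call with a gripper value outside its range is refused whole. The fingers move at their own pace and stop on an object; FORCE is the grip in N (left out, the last holds). Time passes only in rows, so rows that do not move let the fingers close. It gives the time, the measured TCP pose, the force, the opening and the grip force at its end, in the units of the state.
- r.state(): the state, without advancing time (a new reading comes with each control period).
- r.grab_frame(name): name is "scene" or "top" or "wrist"; returns the picture (384x512x3 uint8, red, green, blue); there is no depth.
- r.camera_params(name): a dict with "fov_y" (degrees; the focal length in pixels is half the picture's height over the tangent of half this angle, whatever the lens; pixels are square), "cx", "cy" (the principal point, pixels), "xyz" and "rotation" of the camera in the world. Camera axes: x right, y down, z forward; pixel columns grow to the right and rows downward; lengths in mm; the calibration is good to about 2 mm. A picture is of the moment at which its call begins: read the wrist's pose just before it. camera_params takes no time and is no camera call; for the wrist camera it gives the pose at the moment of the call.
- r.sign_off(): hands the job in; it is judged then, once.
Trained networks look in the newest picture that a camera, given by its name, has taken for a name from the list of things; names that differ only in an ending like _2 or _b are one class to them, and where a whole thing is asked for, a point or a joint stands for the part that bears it (a point fixed in the world has none). Each returns a list of dicts, best first, with "confidence" (0 to 1); they miss things now and then, are a little off and sometimes report something else, mostly with a low value. They report only what shows in the picture. A call takes as long as a camera call. They do not tell look-alikes from the thing itself.
- r.recognise(thing, camera): "bbox" ([centre column, centre row, width, height] in pixels, round what is visible of it).
- r.regions_of(thing, camera): "pixels" (384x512 bool, what is visible of it) and "bbox" ([centre column, centre row, width, height] in pixels, round what is visible of it).
- r.landmark_of(thing, camera): "xy" ([column, row] in pixels: a listed point, or the origin of a listed thing).
The state is a dict: "time_s": time; "joints": joint angles; "joint_vel": joint speeds; "effort": joint torques, N m; "ee_pos": TCP position; "ee_rot": TCP orientation; "wrist_force": force on the tool from outside, world axes, zero at the start; "wrist_torque": the same for the moment, N m; "width": finger opening in mm; "finger_force": force on a finger pad.
Only numpy, scipy, OpenCV 4.12 (cv2) and the standard library are available. Lean on these libraries where they do the work, as an engineer would, in place of code of your own. Each camera call takes 0.05 s, during which the arm holds its last target. There are 200 camera calls.

## Working session

There is one attempt and no reset: what is moved stays moved. The work goes in short steps, Python scripts to look and compute and a shell command to move; the robot and the scene stay as the last step left them, time stands still between calls to the robot, and variables do not carry over. Pictures are saved under pics/ and viewed, at most 11 in all, crops included, and the job is handed in when it is done.

```bash
mkdir -p pics
cat > h.py <<'E'
import numpy as np, cv2
from plant import r
def cam(n):
    c=r.camera_params(n); f=192/np.tan(np.radians(c["fov_y"])/2)
    return f,c["cx"],c["cy"],np.array(c["xyz"],float),np.array(c["rotation"],float)
def ray(n,uv,c=None):
    f,cx,cy,p,R=c or cam(n); d=R@np.array([(uv[0]-cx)/f,(uv[1]-cy)/f,1]); return p,d/np.linalg.norm(d)
def atz(n,uv,z,c=None):
    p,d=ray(n,uv,c); return p+d*(z-p[2])/d[2]
def proj(n,X,c=None):
    f,cx,cy,p,R=c or cam(n); q=R.T@(np.array(X)-p); return np.array([cx+f*q[0]/q[2],cy+f*q[1]/q[2]])
def tri(rays):
    A=np.zeros((3,3));b=np.zeros(3)
    for p,d in rays:
        M=np.eye(3)-np.outer(d,d);A+=M;b+=M@p
    X=np.linalg.solve(A,b); return X,[round(float(np.linalg.norm((np.eye(3)-np.outer(d,d))@(X-p))),1) for p,d in rays]
def save(n,name,k=1):
    im=r.grab_frame(n); cv2.imwrite(f"pics/{name}.png",im[:,:,::-1]); return im
E
python3 - <<'E'
from h import *
np.set_printoptions(precision=1,suppress=True)
a=save("scene","s0");b=save("top","t0")
c=np.hstack([a,b])[:,:,::-1]; cv2.imwrite("pics/both.png",cv2.resize(c,(800,300),interpolation=cv2.INTER_AREA))
for n in("scene","top"): print(n,r.camera_params(n))
for t in["orange_rack","rack_grip","tray","knob_grip","tongue_tip","cam_stop","shaker","blue_rack","tip_box","dish","lock_pin"]:
    for n in("scene","top"):
        print(t,n,[(np.round(x["xy"],1).tolist(),round(x["confidence"],2)) for x in r.landmark_of(t,n)])
for n in("scene","top"): print([(np.round(x["bbox"]),round(x["confidence"],2)) for x in r.recognise("orange_rack",n)])
print(r.state())
E
```

```text
scene {'fov_y': 50.33724330563, 'cx': 256.07537657890197, 'cy': 189.95766566672742, 'xyz': array([1013. ,  816.6,  989.2]), 'rotation': array([-2.3,  0. ,  2.6])}
top {'fov_y': 56.83302236017645, 'cx': 256.41021118636996, 'cy': 194.13976197662345, 'xyz': array([ 387.9,  -23.9, 1283.5]), 'rotation': array([-3. ,  0. , -1.6])}
orange_rack scene [([198.3, 162.2], 0.75), ([186.9, 145.2], 0.62), ([156.5, 173.5], 0.48)]
orange_rack top [([350.1, 188.9], 0.83), ([389.2, 193.0], 0.83), ([362.7, 145.1], 0.53)]
rack_grip scene [([198.8, 157.3], 0.93), ([160.6, 169.2], 0.73), ([197.0, 162.0], 0.63), ([184.5, 142.0], 0.49)]
rack_grip top [([365.2, 148.0], 0.81), ([355.7, 191.3], 0.6), ([390.9, 193.6], 0.54)]
tray scene [([264.5, 223.6], 0.64), ([224.3, 221.2], 0.51)]
tray top [([222.8, 188.0], 0.62)]
knob_grip scene [([232.9, 231.3], 0.49)]
knob_grip top [([217.0, 145.3], 0.79)]
tongue_tip scene [([229.0, 222.2], 0.86)]
tongue_tip top [([239.1, 155.4], 0.51)]
cam_stop scene [([234.9, 242.7], 0.77), ([213.8, 193.3], 0.36)]
cam_stop top [([349.9, 188.0], 0.51), ([212.5, 143.7], 0.48)]
shaker scene [([249.8, 247.2], 0.67)]
shaker top [([223.4, 174.0], 0.62)]
blue_rack scene [([217.0, 190.0], 0.69), ([229.1, 219.8], 0.22)]
blue_rack top [([299.7, 180.5], 0.63)]
tip_box scene [([330.7, 318.9], 0.64)]
tip_box top [([139.5, 188.3], 0.79)]
dish scene [([242.5, 148.3], 0.77)]
dish top [([356.1, 244.3], 0.82)]Traceback (most recent call last):
  File "<stdin>", line 8, in <module>
ValueError: it knows: blue_rack, cam_stop, dish, knob_grip, orange_rack, rack_grip, shaker, tip_box, tongue_tip, tray
```

View pics/t0.png

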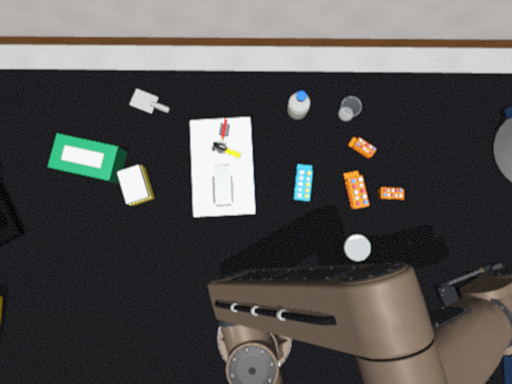

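View pics/s0.png

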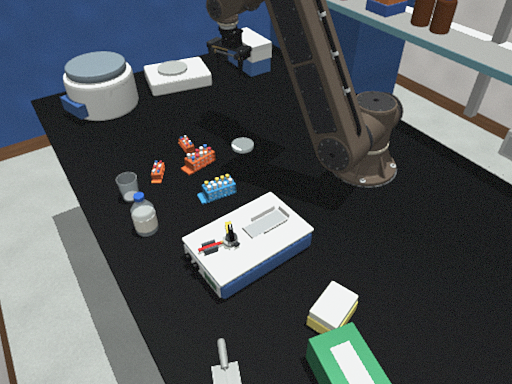

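The top view shows the shaker (190–255, 117–217) with its knob at the far end (218,147) and the tongue to its right (235,153). The large orange rack is at (356,190), with small look-alikes at (362,147) and (391,193). The blue rack is at (303,183). The scene view agrees: large orange rack at (199,158), knob at (231,236).

```bash
sed -i 's/np.array(c\["rotation"\],float)$/Rot.from_euler("xyz",c["rotation"]).as_matrix()/; s/^from plant import r/from scipy.spatial.transform import Rotation as Rot\nfrom plant import r/' h.py
python3 - <<'E'
from h import *
np.set_printoptions(precision=3,suppress=True)
print(r.camera_params("scene")["rotation"],r.camera_params("top")["rotation"],r.camera_params("wrist"))
P={"rack_o":((198.3,162.2),(355,189)),"grip":((198.8,157.3),(355.7,191.3)),"tray":((264.5,223.6),(222.8,188)),"knob":((232.9,231.3),(217,145.3)),"tongue":((229,222.2),(239.1,155.4)),"shaker":((249.8,247.2),(223.4,174)),"blue":((217,190),(299.7,180.5)),"tip":((330.7,318.9),(139.5,188.3)),"dish":((242.5,148.3),(356.1,244.3))}
for k,(s,t) in P.items(): print(k,*tri([ray("scene",s),ray("top",t)]))
save("wrist","w0")
print(r.state())
E
```

```text
[-2.305  0.007  2.563] [-3.049  0.017 -1.556] {'fov_y': 64.73404497300061, 'cx': 261.30360319800917, 'cy': 195.4969965061633, 'xyz': array([ 315.971, -545.534,  384.737]), 'rotation': array([ 2.847, -0.   , -1.178])}
rack_o [ 526.797 -353.513   10.878] [2.2, 2.2]
grip [ 519.168 -352.498   31.396] [1.1, 1.1]
tray [523.015 110.688  74.141] [4.9, 4.9]
knob [651.831 130.137 136.267] [2.0, 2.0]
tongue [626.44   59.716  96.47 ] [2.7, 2.7]
shaker [581.644 117.238   7.69 ] [5.1, 5.1]
blue [ 553.06  -153.707   29.222] [1.6, 1.6]
tip [525.154 431.566 -16.317] [2.0, 2.0]
dish [ 326.925 -358.128   -6.596] [5.1, 5.1]
{'time_s': 1.15, 'joints': array([-1.283,  0.491,  1.559,  0.   ,  1.092, -0.106]), 'joint_vel': array([-0.001,  0.   , -0.001,  0.   , -0.002,  0.001]), 'effort': array([  0.001, -61.247, -25.843,   0.069,   0.044,   0.   ]), 'ee_pos': array([ 239.83 , -577.184,  233.467]), 'ee_rot': array([3.141, 0.   , 0.394]), 'wrist_force': array([-0.201, -0.272,  1.089]), 'wrist_torque': array([-0.014, -0.027,  0.032]), 'finger_force': 0.0, 'width': 94.58143924624129}
```

```bash
python3 -m inch '[[0.7,0.555,0,0,0,-0.88,1],[0.7,0.555,0,0,0,-0.88,1],[0.7,0.555,0,0,0,-0.88,1],[0.7,0.555,0,0,0,-0.88,1],[0.7,0.555,0,0,0,-0.88,1],[0.7,0.555,0,0,0,-0.88,1],[0.7,0.555,0,0,0,-0.88,1],[0.7,0.555,0,0,0,-0.88,1],[0.7,0.555,0,0,0,-0.88,1],[0.7,0.555,0,0,0,-0.88,1],[0,0,0,0,0,0,1],[0,0,0,0,0,0,1]]' 20
python3 - <<'E'
from h import *
np.set_printoptions(precision=3,suppress=True)
c=cam("wrist");save("wrist","w1");np.save("c1.npy",np.array(c,dtype=object),allow_pickle=True)
for t in["orange_rack","rack_grip"]: 
  for x in r.landmark_of(t,"wrist"): print(t,x, atz("wrist",x["xy"],0 if t=="orange_rack" else 30,c))
for x in r.regions_of("orange_rack","wrist"):
    print(x["bbox"],x["confidence"],x["pixels"].sum())
E
```

```text
time_s: 2.35
ee_pos: [520.1, -354.7, 233.3]
ee_rot: [3.142, 0.0, 0.242]
wrist_force: [-0.7, 0.5, 0.3]
width: 95.2
finger_force: 0.0
orange_rack {'xy': [263.7, 166.0], 'confidence': 0.91} [ 526.026 -356.377    0.   ]
orange_rack {'xy': [355.4, 197.3], 'confidence': 0.6} [ 514.191 -484.902    0.   ]
rack_grip {'xy': [354.3, 201.9], 'confidence': 0.91} [ 514.947 -473.833   30.   ]
rack_grip {'xy': [261.5, 178.4], 'confidence': 0.63} [ 516.488 -355.796   30.   ]
rack_grip {'xy': [323.6, 39.2], 'confidence': 0.58} [ 679.039 -383.367   30.   ]
[357.6, 198.8, 68.8, 46.2] 0.91 2094
[318.7, 39.5, 84.6, 79.0] 0.76 3313
[263.6, 166.6, 42.9, 115.5] 0.57 4959
```

View pics/w1.png

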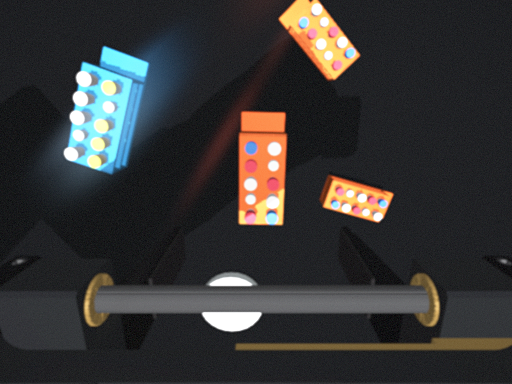

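The wrist view shows the large orange rack upright in the image: bare foot end at row 112, foot/tall step at row 133, rear at row 224, columns 239–287. It is nearly aligned with the tool.

Run:
```python
from h import *
np.set_printoptions(precision=3,suppress=True)
c=tuple(np.load("c1.npy",allow_pickle=True))
im=cv2.imread("pics/w1.png")
hsv=cv2.cvtColor(im,cv2.COLOR_BGR2HSV)
m=((hsv[:,:,0]<16)&(hsv[:,:,1]>150)&(hsv[:,:,2]>90)).astype(np.uint8); m[:, :215]=0; m[:,300:]=0; m[:90]=0; m[240:]=0
for v in range(106,232,4):
    q=np.flatnonzero(m[v]); 
    if len(q): print(v,q[0],q[-1],end=' | ')
def L(side,v0,v1,z):
    return np.array([atz("w",((q:=np.flatnonzero(m[v]))[0] if side else q[-1]+1,v+.5),z,c)[:2] for v in range(v0,v1)])
for z,v0,v1 in((8,116,128),(42,140,220)):
    for s in(1,0):
        p=L(s,v0,v1,z);k=np.polyfit(p[:,0],p[:,1],1);print("\n",z,s,np.arctan(k[0]),p[0],p[-1])
    w=L(1,v0,v1,z)-L(0,v0,v1,z);print("width",np.linalg.norm(w,axis=1).mean())
```

```text
114 240 285 | 118 240 285 | 122 240 285 | 126 240 284 | 130 241 284 | 134 239 286 | 138 238 286 | 142 238 286 | 146 238 286 | 150 238 286 | 154 238 286 | 158 238 285 | 162 238 285 | 166 238 285 | 170 238 285 | 174 238 285 | 178 238 284 | 182 238 284 | 186 238 284 | 190 238 284 | 194 238 284 | 198 238 283 | 202 238 283 | 206 238 283 | 210 238 283 | 214 238 283 | 218 238 283 | 222 239 282 | 
 8 1 0.22099129643851909 [ 579.445 -313.635] [ 566.802 -316.475]Traceback (most recent call last):
  File "<stdin>", line 14, in <module>
  File "<stdin>", line 11, in L
UnboundLocalError: cannot access local variable 'q' where it is not associated with a value
```

Run:
```python
from h import *
np.set_printoptions(precision=3,suppress=True)
c=tuple(np.load("c1.npy",allow_pickle=True))
im=cv2.imread("pics/w1.png")
hsv=cv2.cvtColor(im,cv2.COLOR_BGR2HSV)
m=((hsv[:,:,0]<16)&(hsv[:,:,1]>150)&(hsv[:,:,2]>90)).astype(np.uint8); m[:, :215]=0; m[:,300:]=0; m[:90]=0; m[240:]=0
def L(side,v0,v1,z):
    o=[]
    for v in range(v0,v1):
        q=np.flatnonzero(m[v]); o.append(atz("w",(q[0] if side else q[-1]+1,v+.5),z,c)[:2])
    return np.array(o)
for z,v0,v1 in((8,114,130),(42,138,220)):
    a,b=L(1,v0,v1,z),L(0,v0,v1,z)
    for p in(a,b):
        k=np.polyfit(p[:,0],p[:,1],1);print(z,np.arctan(k[0]))
    k=np.polyfit(*((a+b)/2).T,1);print("mid yaw",np.arctan(k[0]),"y at x=518",np.polyval(k,518),"width",np.linalg.norm(a-b,axis=1).mean())
col=m[:,255:275].any(1);q=np.flatnonzero(col);print(q[0],q[-1])
print("foot end",atz("w",(263,q[0]),8,c),"rear top",atz("w",(261,q[-1]+1),42,c),"step top",atz("w",(262,132),42,c))
```

```text
8 0.22099129643851453
8 0.18058798835338738
mid yaw 0.2010008568019204 y at x=518 -354.4699524433613 width 55.27739786732822
42 0.22194012868457122
42 0.2201850746966589
mid yaw 0.22107528984949668 y at x=518 -355.71699492649554 width 55.135988408871896
111 224
foot end [ 592.256 -338.983    8.   ] rear top [ 462.556 -368.455   42.   ] step top [ 570.886 -342.958   42.   ]
```

```bash
python3 -m inch '[[-0.04,-0.016,-0.8,0,0,-0.6,1],[-0.04,-0.016,-0.8,0,0,-0.6,1],[0,0,-0.8,0,0,0,1],[0,0,-0.8,0,0,0,1],[0,0,-0.8,0,0,0,1],[0,0,-0.55,0,0,0,1],[0,0,-0.4,0,0,0,1],[0,0,0,0,0,0,1],[0,0,0,0,0,0,1]]' 20
python3 -m inch '[[0,0,0,0,0,0,0.3],[0,0,0,0,0,0,0.3],[0,0,0,0,0,0,0.3],[0,0,0,0,0,0,0.3],[0,0,0,0,0,0,0.3],[0,0,0,0,0,0,0.3],[0,0,0,0,0,0,0.3],[0,0,0,0,0,0,0.3]]' 25
```

```text
time_s: 3.45
ee_pos: [516.7, -357.0, 36.1]
ee_rot: [3.141, -0.0, 0.219]
wrist_force: [0.3, 0.4, 0.4]
width: 95.3
finger_force: 0.0
time_s: 4.25
ee_pos: [516.6, -356.4, 35.5]
ee_rot: [-3.142, 0.0, 0.219]
wrist_force: [-0.1, 1.3, 1.6]
width: 51.7
finger_force: 25.0
```

```bash
python3 -m inch '[[0,0,0.2,0,0,0,0.3],[0,0,0.5,0,0,0,0.3],[0,0,0.8,0,0,0,0.3],[0,0,0.9,0,0,0,0.3],[0,0,0.9,0,0,0,0.3],[0,0.2,0.9,0,0,0,0.3],[0,0.5,0.7,0,0,0,0.3],[0.1,0.8,0.4,0,0,0,0.3],[0.1,0.9,0.1,0,0,-1,0.3],[0.1,0.9,0,0,0,-1,0.3],[0.1,0.9,0,0,0,-1,0.3],[0.1,0.9,0,0,0,-1,0.3],[0.1,0.9,0,0,0,-1,0.3],[0.1,0.8,0,0,0,-1,0.3],[0.1,0.5,0,0,0,0,0.3],[0,0.2,0,0,0,0,0.3],[0,0,0,0,0,0,0.3],[0,0,0,0,0,0,0.3]]'
cat > look.py <<'E'
import sys,pickle
from h import *
np.set_printoptions(precision=1,suppress=True)
n=sys.argv[1]; c=cam("wrist");save("wrist",n);pickle.dump(c,open(n+".pkl","wb"))
d={}
for t,z in(("tray",85),("knob_grip",133),("tongue_tip",99.5),("cam_stop",105),("shaker",0)):
  for x in r.landmark_of(t,"wrist")[:2]: print(t,np.array(x["xy"]),round(x["confidence"],2), atz("wrist",x["xy"],z,c))
E
python3 look.py w2
```

```text
time_s: 6.05
ee_pos: [548.5, -57.2, 251.5]
ee_rot: [3.141, 0.0, 0.114]
wrist_force: [-0.2, -0.4, -0.9]
width: 51.9
finger_force: 25.0
tray [101.1 179.7] 0.91 [532.6 115.1  85. ]
knob_grip [59.3 47.1] 0.89 [655.3 119.8 133. ]
tongue_tip [155.1  95.1] 0.79 [626.6  53.4  99.5]
cam_stop [43.7 40.6] 0.98 [661.7 150.6 105. ]
shaker [131.4 122.5] 0.83 [588.  116.7  -0. ]
```

View pics/w2.png

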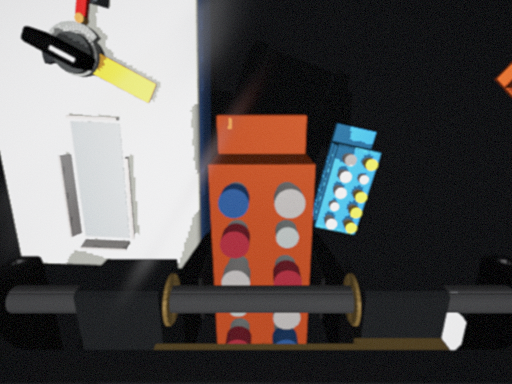

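The wrist view shows the tray floor at corners about (70,116), (120,116), (132,240), (82,242), with the side walls only along the middle part. The knob bar runs (25,35)–(95,68), and the tongue tip is at (153,95), clear of the tray. The rack is square in the fingers.

```bash
python3 -m inch '[[0,0.3,0.2,0,0,0,0.3],[0,0.7,0.2,0,0,0,0.3],[0,0.9,0.1,0,0,0,0.3],[0,0.9,0,0,0,0,0.3],[0,0.9,0,0,0,0,0.3],[0,0.9,0,0,0,0,0.3],[0,0.9,0,0,0,0,0.3],[0,0.9,0,0,0,0,0.3],[0,0.9,0,0,0,0,0.3],[0,0.6,0,0,0,0,0.3],[0,0.3,0,0,0,0,0.3],[0,0,0,0,0,0,0.3],[0,0,0,0,0,0,0.3]]'
python3 look.py w3
```

```text
time_s: 7.65
ee_pos: [548.5, 271.0, 271.6]
ee_rot: [3.141, 0.0, 0.115]
wrist_force: [0.8, 0.4, -2.6]
width: 51.9
finger_force: 25.0
tray [392.9 206.3] 0.77 [533.  113.2  85. ]
knob_grip [438.2  95.3] 0.87 [655.8 121.5 133. ]
tongue_tip [471.1 133.8] 0.98 [625.3  58.   99.5]
cam_stop [391.5  91.8] 0.57 [656.2 153.2 105. ]
shaker [370.9 151.1] 0.8 [584.7 121.1   0. ]
```

View pics/w3.png

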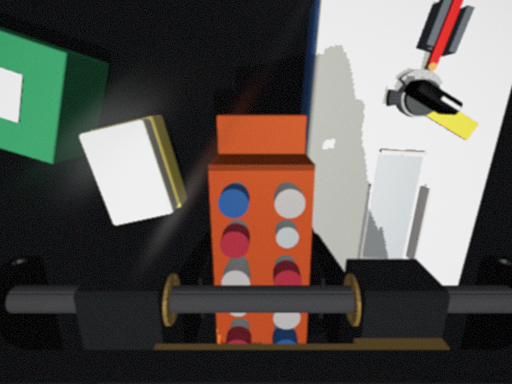

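The second wrist view shows the tray's far edge at (380–424,150), the knob hub at (420,93), the red pin at (432,66) and the platform's left edge at about column 315. Next I'll fit the platform edges and tray corners numerically.

Run:
```python
import pickle
from h import *
np.set_printoptions(precision=3,suppress=True)
def load(n): return cv2.imread(f"pics/{n}.png").astype(int),pickle.load(open(n+".pkl","rb"))
# w2: right platform edge: rightmost bright pixel per row; front edge
im,c=load("w2"); g=im.min(2)
E2=[]
for v in range(5,110,3):
    q=np.flatnonzero(g[v,170:212]>110); E2.append((170+q[-1]+1,v+.5))
P=np.array([atz("w",e,85,c)[:2] for e in E2]);k=np.polyfit(P[:,0],P[:,1],1);res=P[:,1]-np.polyval(k,P[:,0]);s=abs(res)<2;k=np.polyfit(P[s,0],P[s,1],1)
print("right edge yaw",np.arctan(k[0]),s.sum(),"y@530",np.polyval(k,530),E2[0],E2[-1])
F=[]
for u in range(30,78,3):
    q=np.flatnonzero(g[245:280,u]>110); 
    if len(q):F.append((u+.5,245+q[-1]+1))
P=np.array([atz("w",e,85,c)[:2] for e in F]);kf=np.polyfit(P[:,1],P[:,0],1);print("front yaw",-np.arctan(kf[0]),"x@y113",np.polyval(kf,113),F[0],F[-1],np.std(P[:,0]-np.polyval(kf,P[:,1])))
im,c3=load("w3"); g=im.min(2)
E3=[]
for v in list(range(5,50,3))+list(range(160,230,4)):
    q=np.flatnonzero(g[v,300:345]>75)
    if len(q):E3.append((300+q[0],v+.5))
P=np.array([atz("w",e,85,c3)[:2] for e in E3]);k=np.polyfit(P[:,0],P[:,1],1);res=P[:,1]-np.polyval(k,P[:,0]);s=abs(res)<2;k=np.polyfit(P[s,0],P[s,1],1)
print("left edge yaw",np.arctan(k[0]),s.sum(),"y@530",np.polyval(k,530),[ (e[0],e[1]) for e in E3[::5]])
a=cv2.imread("pics/w2.png")[100:260,50:150];b=cv2.imread("pics/w3.png")[135:265,350:440]
cv2.imwrite("pics/crop1.png",np.hstack([cv2.resize(a,(375,600)),cv2.resize(b,(415,600))]))
```

```text
right edge yaw 0.06589151119391026 35 y@530 8.074781713360462 (np.int64(198), 5.5) (np.int64(198), 107.5)
front yaw -0.10526845999690815 x@y113 419.2510412338291 (30.5, np.int64(256)) (75.5, np.int64(264)) 2.6006751158801364
left edge yaw 0.10469725110098327 16 y@530 214.762285615688 [(np.int64(319), 5.5), (np.int64(317), 20.5), (np.int64(316), 35.5), (np.int64(310), 160.5), (np.int64(314), 180.5), (np.int64(300), 200.5), (np.int64(312), 220.5)]
```

View pics/crop1.png

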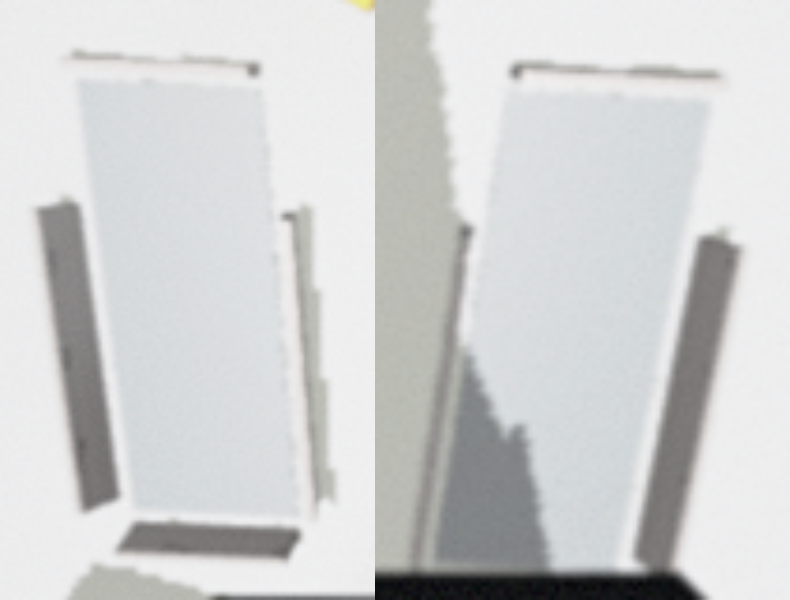

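The crop shows the grey tray floor patch clearly. In w2 its corners are about (71,122), (119,124), (130,238), (85.5,236); in w3 its far corners are about (379,156) and (423,157).

Run:
```python
import pickle
from h import *
np.set_printoptions(precision=2,suppress=True)
c2=pickle.load(open("w2.pkl","rb"));c3=pickle.load(open("w3.pkl","rb"))
A=[(71.3,121.9),(118.8,124),(130,237.9),(85.5,236)]
p=np.array([atz("w",a,85,c2)[:2] for a in A]);print(p,p.mean(0))
print("len",np.linalg.norm(p[0]-p[3]),np.linalg.norm(p[1]-p[2]),"wid",np.linalg.norm(p[0]-p[1]),np.linalg.norm(p[3]-p[2]))
d=p[0]-p[3];e=p[1]-p[2];f=p[0]-p[1];g=p[3]-p[2]
print("yaws",np.arctan2(d[1],d[0]),np.arctan2(e[1],e[0]),[np.arctan2(-h[0],h[1]) for h in(f,g)])
B=[(378.6,155.6),(422.7,156.7),(402.7,258.5),(363,256.3)]
q=np.array([atz("w",a,85,c3)[:2] for a in B]);print(q)
d=q[0]-q[3];e=q[1]-q[2];f=q[0]-q[1];print(np.arctan2(d[1],d[0]),np.arctan2(e[1],e[0]),np.arctan2(-f[0],f[1]),np.linalg.norm(f))
for i in(0,1): print("tri",*tri([ray("w",A[i],c2),ray("w",B[i],c3)]))
for n,a,b in(("tray",(101.1,179.7),(392.9,206.3)),("knob",(59.3,47.1),(438.2,95.3)),("tip",(155.1,95.1),(471.1,133.8))):
  print(n,*tri([ray("w",a,c2),ray("w",b,c3)]))
```

```text
[[590.56 142.95]
 [593.96  94.8 ]
 [467.07  84.88]
 [463.68 135.38]] [528.82 114.5 ]
len 127.10433753993568 127.27581954952844 wid 48.26615939368748 50.616542553464825
yaws 0.059522915544274274 0.07800242272846096 [np.float64(0.07047827721956258), np.float64(0.06701089080519304)]
[[589.92 143.46]
 [594.34  94.02]
 [467.18  84.65]
 [464.55 134.36]]
0.07243244902042155 0.07359570795950114 0.08906283555374045 49.62927669643695
tri [590.18 143.27  84.5 ] [0.3, 0.3]
tri [594.24  94.44  85.78] [0.2, 0.2]
tray [533.37 114.09  86.9 ] [0.1, 0.1]
knob [655.71 120.74 131.53] [0.3, 0.3]
tip [625.87  54.91  95.02] [0.7, 0.7]
```

Run:
```python
import pickle
from h import *
np.set_printoptions(precision=2,suppress=True)
for n,T,z in(("w2",(548.5,-57.2),251.5),("w3",(548.5,271.0),271.6)):
    c=pickle.load(open(n+".pkl","rb"));im=cv2.imread(f"pics/{n}.png")
    hsv=cv2.cvtColor(im,cv2.COLOR_BGR2HSV);m=((hsv[:,:,0]<16)&(hsv[:,:,1]>150)&(hsv[:,:,2]>70));m[:,:205]=0;m[:,320:]=0
    R=Rot.from_euler("z",-0.1145).as_matrix()
    def loc(u,v,zz): return (R@(atz("w",(u,v),zz,c)-np.array([*T,z])))
    for u in(225,262,300):
        q=np.flatnonzero(m[90:140,u]);print(n,"front",u,90+q[0],loc(u+.5,90+q[0],z-27.5))
    for v in(122,130,140,148): 
        q=np.flatnonzero(m[v]);print(v,q[0],q[-1]+1,loc(q[0],v+.5,z-27.5)[:2],loc(q[-1]+1,v+.5,z-27.5)[:2])
    for v in(170,215):
        q=np.flatnonzero(m[v]);print("top",v,q[0],q[-1]+1,loc(q[0],v+.5,z+6.5)[:2],loc(q[-1]+1,v+.5,z+6.5)[:2])
```

```text
w2 front 225 114 [ 76.77  20.41 -27.5 ]
w2 front 262 114 [ 76.76  -0.7  -27.5 ]
w2 front 300 114 [ 76.74 -22.37 -27.5 ]
122 216 308 [72.05 26.03] [ 72.02 -26.85]
130 216 307 [67.54 26.23] [ 67.51 -26.47]
140 218 307 [61.8  25.32] [ 61.77 -26.72]
148 218 306 [57.14 25.51] [ 57.1  -26.33]
top 170 209 316 [51.25 25.49] [ 51.22 -26.66]
top 215 210 312 [27.87 26.17] [ 27.83 -25.83]
w3 front 225 114 [ 76.79  20.4  -27.5 ]
w3 front 262 114 [ 76.78  -0.7  -27.5 ]
w3 front 300 114 [ 76.77 -22.36 -27.5 ]
122 216 307 [72.07 26.02] [ 72.05 -26.27]
130 216 306 [67.56 26.22] [ 67.54 -25.89]
140 217 306 [61.83 25.88] [ 61.81 -26.13]
148 217 305 [57.16 26.08] [ 57.14 -25.74]
top 170 208 314 [51.29 25.96] [ 51.27 -25.67]
top 215 210 312 [27.91 26.15] [ 27.89 -25.83]
```

```bash
python3 -m inch '[[-0.05,-0.25,0,0,0,-0.3,0.3],[-0.13,-0.7,0,0,0,-0.5,0.3],[-0.15,-0.8,-0.4,0,0,-0.5,0.3],[-0.15,-0.8,-0.7,0,0,-0.5,0.3],[-0.15,-0.7,-0.7,0,0,-0.5,0.3],[-0.1,-0.45,-0.6,0,0,-0.3,0.3],[-0.045,-0.235,-0.4,0,0,0,0.3],[0,0,0,0,0,0,0.3],[0,0,0,0,0,0,0.3],[0,0,0,0,0,0,0.3]]'
python3 look.py w4
```

```text
time_s: 8.95
ee_pos: [518.2, 114.5, 160.5]
ee_rot: [-3.142, -0.002, 0.069]
wrist_force: [0.2, 0.6, -1.8]
width: 51.9
finger_force: 25.0
tongue_tip [361.5  66.8] 0.97 [627.8  56.9  99.5]
shaker [260.6 119.4] 0.58 [585.6 120.    0. ]
shaker [363.7  67.1] 0.52 [640.6  25.2   0. ]
```

View pics/w4.png

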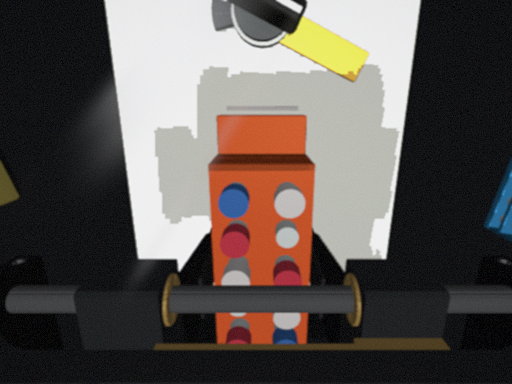

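The rack hangs centred over the tray: lip line at row 108, columns 227–297, with its middle at 262, the same as the rack's middle.

Run:
```python
import pickle
from h import *
np.set_printoptions(precision=2,suppress=True)
c=pickle.load(open("w4.pkl","rb"));R=Rot.from_euler("z",-0.07).as_matrix()
im=cv2.imread("pics/w4.png").min(2);print(im[98:118,262],im[98:118,290])
for uv in((227,108),(297,108),(262,105.5),(262,110)):
  for z in(85,92): print(uv,z,(R@(atz("w",uv,z,c)-np.array([528.8,114.3,0])))[:2])
```

```text
[183 182 182 182 180 182 181 176 160 153 155 158 168 179 184 175 137  80
  40  44] [180 180 180 180 181 179 180 171 153 147 151 157 165 178 182 174 138  78
  44  48]
(227, 108) 85 [68.98 25.61]
(227, 108) 92 [69.06 24.84]
(297, 108) 85 [ 68.93 -24.78]
(297, 108) 92 [ 69.01 -23.99]
(262, 105.5) 85 [70.68  0.41]
(262, 105.5) 92 [70.71  0.43]
(262, 110) 85 [67.57  0.42]
(262, 110) 92 [67.7   0.43]
```

```bash
python3 -m inch '[[-0.015,-0.01,-0.2,0,0,0,0.3],[0,0,-0.2,0,0,0,0.3],[0,0,-0.2,0,0,0,0.3],[0,0,-0.1,0,0,0,0.3],[0,0,-0.05,0,0,0,0.3],[0,0,0,0,0,0,0.3],[0,0,0,0,0,0,0.3]]'
python3 -m inch '[[0,0,-0.05,0,0,0,0.3],[0,0,-0.05,0,0,0,0.3],[0,0,-0.05,0,0,0,0.3],[0,0,0,0,0,0,0.3],[0,0,0,0,0,0,0.3]]'
```

```text
time_s: 9.95
ee_pos: [517.1, 113.8, 129.6]
ee_rot: [3.142, -0.0, 0.069]
wrist_force: [0.3, -0.3, -2.0]
width: 51.7
finger_force: 25.0
time_s: 10.45
ee_pos: [517.0, 113.7, 123.4]
ee_rot: [3.141, 0.0, 0.069]
wrist_force: [-0.3, 0.0, -1.5]
width: 51.9
finger_force: 25.0
```

```bash
python3 -m inch '[[0,0,-0.03,0,0,0,0.3],[0,0,-0.025,0,0,0,0.3],[0,0,0,0,0,0,0.3],[0,0,0,0,0,0,0.3]]'
python3 -m inch '[[0,0,-0.02,0,0,0,0.3],[0,0,0,0,0,0,0.3],[0,0,0,0,0,0,0.3]]'
```

```text
time_s: 10.85
ee_pos: [517.0, 113.8, 121.2]
ee_rot: [3.142, 0.0, 0.069]
wrist_force: [0.0, -0.4, -1.7]
width: 51.8
finger_force: 25.0
time_s: 11.15
ee_pos: [517.1, 113.8, 120.5]
ee_rot: [3.141, -0.0, 0.069]
wrist_force: [0.0, -0.3, -1.4]
width: 51.8
finger_force: 25.0
```

```bash
python3 -m inch '[[0,0,-0.02,0,0,0,0.3],[0,0,0,0,0,0,0.3],[0,0,0,0,0,0,0.3]]'
python3 -m inch '[[0,0,-0.02,0,0,0,0.3],[0,0,0,0,0,0,0.3],[0,0,0,0,0,0,0.3]]'
```

```text
time_s: 11.45
ee_pos: [517.1, 113.7, 120.5]
ee_rot: [3.142, -0.001, 0.069]
wrist_force: [-2.5, -0.6, 9.5]
width: 51.6
finger_force: 25.0
time_s: 11.75
ee_pos: [517.1, 113.8, 120.5]
ee_rot: [3.141, -0.001, 0.069]
wrist_force: [-5.4, -1.9, 19.6]
width: 51.8
finger_force: 25.0
```

```bash
python3 -m inch '[[0,0,0.03,0,0,0,0.3],[0,0,0,0,0,0,0.8],[0,0,0,0,0,0,0.8],[0,0,0,0,0,0,0.8],[0,0,0,0,0,0,0.8],[0,0,0,0,0,0,0.8]]'
python3 -m inch '[[0,0,0.3,0,0,0,0.8],[0,0,0.6,0,0,0,0.8],[0,0,0.8,0,0,0,0.8],[0,0,0.8,0,0,0,0.8],[0,0,0.8,0,0,0,0.8],[0,0,0.6,0,0,0,0.8],[0,0,0.3,0,0,0,0.8],[0,0,0,0,0,0,0.8],[0,0,0,0,0,0,0.8]]'
python3 look.py w5
python3 - <<'E'
from h import *
for t in("orange_rack","rack_grip"):
  for n in("wrist",):
    for x in r.landmark_of(t,n)[:2]: print(t,x["xy"],x["confidence"],atz(n,x["xy"],85 if t=="orange_rack" else 115))
E
```

```text
time_s: 12.35
ee_pos: [517.0, 113.8, 120.0]
ee_rot: [3.142, 0.0, 0.069]
wrist_force: [0.4, -0.6, 0.4]
width: 75.7
finger_force: 0.0
time_s: 13.25
ee_pos: [516.6, 113.7, 287.3]
ee_rot: [3.141, 0.001, 0.069]
wrist_force: [-0.3, -0.4, 0.2]
width: 76.5
finger_force: 0.0
knob_grip [261.6  37. ] 0.87 [656.5 123.1 133. ]
tongue_tip [324.6  78.8] 0.85 [628.   55.   99.5]
cam_stop [233.3  39.1] 0.58 [658.  151.4 105. ]
shaker [262.4 113.4] 0.86 [585.6 117.    0. ]
orange_rack [260.5, 163.9] 0.98 [530.81569939 115.71317161  85.        ]
rack_grip [261.5, 182.7] 0.91 [515.78849542 113.50400268 115.        ]
rack_grip [259.5, 163.2] 0.59 [537.37099475 117.16131314 115.        ]
```

View pics/w5.png

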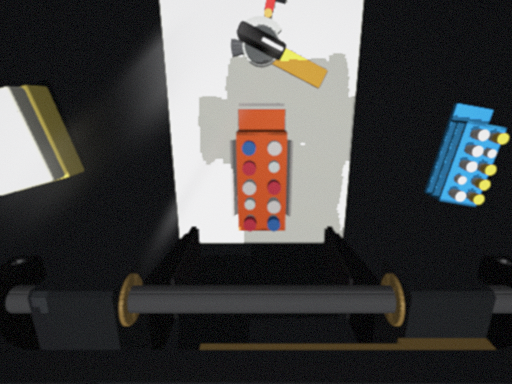

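The rack is seated in the tray and square: foot front at row 109 behind the lip at row 104, tall part columns 237–288. The knob bar runs (238,25)–(285,50), and the tongue tip is at (325,82), clear of the tray. Next I move over the knob and turn the tool to match the bar.

```bash
python3 -c "
from h import *
print(r.state()['joints'])"
python3 -m inch '[[0.3,0,0,0,0,8,0.8],[0.4,0.02,0,0,0,8,0.8],[0.45,0.03,0,0,0,8,0.8],[0.5,0.03,-0.2,0,0,8,0.8],[0.5,0.03,-0.4,0,0,8,0.7],[0.5,0.03,-0.4,0,0,8,0.7],[0.4,0.03,-0.4,0,0,8,0.7],[0.3,0.03,-0.2,0,0,5,0.7],[0.1,0.02,0,0,0,2.8,0.7],[0,0,0,0,0,0,0.7],[0,0,0,0,0,0,0.7],[0,0,0,0,0,0,0.7]]' 25
python3 look.py w6
python3 -c "
from h import *
print(r.state()['joints'])"
```

```text
[ 9.17946970e-02  3.00123941e-01  1.71780811e+00 -1.07038365e-04
  1.12442593e+00  1.59345954e+00]
time_s: 14.85
ee_pos: [654.8, 122.6, 224.4]
ee_rot: [3.141, -0.0, 1.182]
wrist_force: [-0.8, -0.6, -0.1]
width: 66.2
finger_force: 0.0
tray [263.3 262.2] 0.61 [626.2  47.   85. ]
tongue_tip [258.5 263.5] 0.92 [624.1  55.1  99.5]
cam_stop [251.1 165.6] 0.69 [657.2 152.5 105. ]
shaker [211.2 191. ] 0.59 [585.5 123.4   0. ]
[ 8.59525442e-02  5.58977404e-01  1.45977431e+00 -5.67002352e-05
  1.12249650e+00  4.74291523e-01]
```

View pics/w6.png

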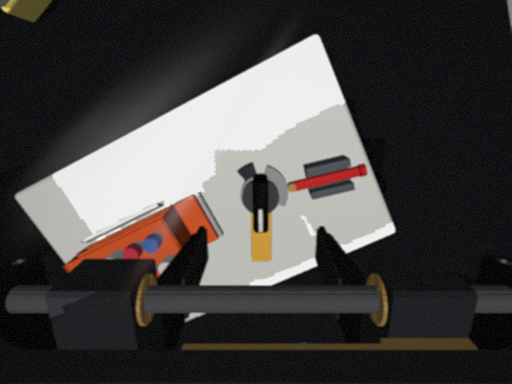

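The view shows the knob bar upright in the image (columns 252–268) with its hub near (261,193). The dark lobe is at (246,172), the brass pin nose at (290,187), and the tongue points down at (261,260).

Run:
```python
import pickle
from h import *
np.set_printoptions(precision=1,suppress=True)
c=pickle.load(open("w6.pkl","rb"));R=Rot.from_euler("z",-1.182).as_matrix();T=np.array([654.8,122.6,0])
im=cv2.imread("pics/w6.png");b=im.max(2)
for v in range(172,236,6):
    q=np.flatnonzero(b[v,240:285]<45); 
    if len(q): print(v,240+q[0],240+q[-1]+1,end=" | ")
print()
for v in(250,256):
    y=(im[v,:,2].astype(int)-im[v,:,0]>60);q=np.flatnonzero(y[235:290])+235;print("tongue",v,q[0],q[-1]+1,[(R@(atz("w",(u,v),99.5,c)-T))[:2] for u in(q[0],q[-1]+1)])
for uv,z in(((261,172),141),((261,232),141),((243,193),112),((279,193),112),((261,262),99.5),((290,187),100.5),((246,172),105),((261,193),112)):
    print(uv,z,(R@(atz("w",uv,z,c)-T))[:2],atz("w",uv,z,c))
g=cv2.cvtColor(im,cv2.COLOR_BGR2GRAY)[140:260,200:330]
print(cv2.HoughCircles(cv2.resize(g,None,fx=3,fy=3,interpolation=2),cv2.HOUGH_GRADIENT,1,50,param1=80,param2=25,minRadius=40,maxRadius=100))
```

```text
172 253 254 | 178 254 267 | 184 252 269 | 190 252 269 | 196 252 269 | 202 252 269 | 208 253 268 | 214 254 267 | 220 254 267 | 226 254 267 | 
tongue 250 252 271 [array([-58.8,   9.3]), array([-58.9,  -9.8])]
tongue 256 252 271 [array([-65.5,   9.4]), array([-65.6,  -9.9])]
(261, 172) 141 [30.6  0.2] [666.3 151.  141. ]
(261, 232) 141 [-20.9   0.2] [646.7 103.4 141. ]
(243, 193) 112 [ 4.8 16.5] [641.3 133.3 112. ]
(279, 193) 112 [  4.7 -16.2] [671.5 120.8 112. ]
(261, 262) 99.5 [-72.4   0.3] [627.1  55.7  99.5]
(290, 187) 100.5 [  7.2 -27.1] [682.6 119.  100.5]
(246, 172) 105 [22.7 13.8] [650.6 148.8 105. ]
(261, 193) 112 [4.7 0.2] [656.4 127.1 112. ]
[[[182.5 163.5  58.9]
  [107.5 229.5  80.3]]]
```

```bash
python3 -m inch '[[0,0,-0.3,0,0,0,0.6],[0,0,-0.5,0,0,0,0.6],[0,0,-0.6,0,0,0,0.6],[0,0,-0.4,0,0,0,0.6],[0,0,-0.25,0,0,0,0.6],[0,0,-0.15,0,0,0,0.6],[0,0,-0.06,0,0,0,0.6],[0,0,0,0,0,0,0.6]]' 25
python3 -m inch '[[0,0,0,0,0,0,0.05],[0,0,0,0,0,0,0.05],[0,0,0,0,0,0,0.05],[0,0,0,0,0,0,0.05],[0,0,0,0,0,0,0.05],[0,0,0,0,0,0,0.05],[0,0,0,0,0,0,0.05],[0,0,0,0,0,0,0.05]]' 25
python3 -c "
from h import *
s=r.state();print(s['wrist_force'],s['wrist_torque'],s['joints'])"
```

```text
time_s: 15.95
ee_pos: [655.2, 122.6, 133.8]
ee_rot: [3.141, -0.0, 1.183]
wrist_force: [0.2, 0.8, 0.7]
width: 56.8
finger_force: 0.0
time_s: 16.75
ee_pos: [654.0, 123.0, 133.7]
ee_rot: [-3.139, 0.001, 1.183]
wrist_force: [-5.7, 2.5, 3.5]
width: 13.1
finger_force: 25.0
[-5.74353483  2.47868053  3.48161202] [0.38924469 0.88397042 0.01388046] [8.64402785e-02 6.51311312e-01 1.54833258e+00 6.19850190e-04
 9.44126537e-01 4.74026529e-01]
```

```bash
cat > st.py <<'E'
from h import *
s=r.state();print("t",s["time_s"],"yaw",round(np.degrees(s["ee_rot"][2]),2),"turned",round(67.78-np.degrees(s["ee_rot"][2]),2),"Tz",round(s["wrist_torque"][2],3),"F",np.round(s["wrist_force"],1),"g",s["finger_force"].round(1),round(s["width"],1))
E
python3 -m inch '[[-0.025,0.01,0,0,0,0,0.05],[0,0,0,0,0,0,0.05],[0,0,0,0,0,-2,0.05],[0,0,0,0,0,-4,0.05],[0,0,0,0,0,-4,0.05],[0,0,0,0,0,-4,0.05],[0,0,0,0,0,-2,0.05],[0,0,0,0,0,0,0.05],[0,0,0,0,0,0,0.05]]' >/dev/null; python3 st.py
python3 -m inch '[[0,0,0,0,0,-3,0.05],[0,0,0,0,0,-4,0.05],[0,0,0,0,0,-4,0.05],[0,0,0,0,0,-4,0.05],[0,0,0,0,0,-4,0.05],[0,0,0,0,0,-3,0.05],[0,0,0,0,0,0,0.05]]' >/dev/null; python3 st.py
```

```text
Traceback (most recent call last):
  File "st.py", line 2, in <module>
    s=r.state();print("t",s["time_s"],"yaw",round(np.degrees(s["ee_rot"][2]),2),"turned",round(67.78-np.degrees(s["ee_rot"][2]),2),"Tz",round(s["wrist_torque"][2],3),"F",np.round(s["wrist_force"],1),"g",s["finger_force"].round(1),round(s["width"],1))
                                                                                                                                                                                                           ^^^^^^^^^^^^^^^^^^^^^^^
AttributeError: 'float' object has no attribute 'round'
Traceback (most recent call last):
  File "st.py", line 2, in <module>
    s=r.state();print("t",s["time_s"],"yaw",round(np.degrees(s["ee_rot"][2]),2),"turned",round(67.78-np.degrees(s["ee_rot"][2]),2),"Tz",round(s["wrist_torque"][2],3),"F",np.round(s["wrist_force"],1),"g",s["finger_force"].round(1),round(s["width"],1))
                                                                                                                                                                                                           ^^^^^^^^^^^^^^^^^^^^^^^
AttributeError: 'float' object has no attribute 'round'
```

```bash
sed -i 's/s\["finger_force"\].round(1)/round(s["finger_force"],1)/' st.py; python3 st.py
python3 -m inch '[[0,0,0,0,0,-3,0.05],[0,0,0,0,0,-3,0.05],[0,0,0,0,0,-1,0.05],[0,0,0,0,0,0,0.05]]' >/dev/null; python3 st.py
```

```text
t 18.35 yaw 29.76 turned 38.02 Tz -0.073 F [-3.9  2.   3.4] g 25.0 13.0
t 18.75 yaw 22.87 turned 44.91 Tz -0.0 F [-3.9  3.   2.2] g 25.0 12.6
```

```bash
sed -i 's/^s=r.state();/s=r.state();print("e6",round(s["effort"][5],3),end=" ");/' st.py; python3 st.py
for i in 1; do python3 -m inch '[[0,0,0,0,0,-3,0.05],[0,0,0,0,0,0,0.05],[0,0,0,0,0,0,0.05]]' >/dev/null; done; python3 st.py
python3 -m inch '[[0,0,0,0,0,-3,0.05],[0,0,0,0,0,0,0.05],[0,0,0,0,0,0,0.05]]' >/dev/null; python3 st.py
python3 -m inch '[[0,0,0,0,0,-3,0.05],[0,0,0,0,0,0,0.05],[0,0,0,0,0,0,0.05]]' >/dev/null; python3 st.py
```

```text
e6 0.226 t 18.75 yaw 22.87 turned 44.91 Tz -0.0 F [-3.9  3.   2.2] g 25.0 12.6
e6 0.006 t 19.05 yaw 19.88 turned 47.9 Tz -0.05 F [-4.2  3.9  4.2] g 25.0 12.7
e6 -0.055 t 19.35 yaw 16.88 turned 50.9 Tz -0.128 F [-5.3  2.5  3.1] g 25.0 13.0
e6 0.03 t 19.65 yaw 13.89 turned 53.89 Tz 0.019 F [-4.7  4.1  4. ] g 25.0 12.7
```

```bash
python3 -m inch '[[0,0,0,0,0,-2,0.05],[0,0,0,0,0,-1,0.05],[0,0,0,0,0,0,0.05]]' 20 >/dev/null; python3 st.py
python3 -m inch '[[0,0,0,0,0,-2,0.05],[0,0,0,0,0,-1,0.05],[0,0,0,0,0,0,0.05]]' 20 >/dev/null; python3 st.py
python3 -m inch '[[0,0,0,0,0,-2,0.05],[0,0,0,0,0,-1,0.05],[0,0,0,0,0,0,0.05]]' 20 >/dev/null; python3 st.py
python3 - <<'E'
from h import *
c=cam("wrist");save("wrist","w7");im=r.grab_frame("scene");cv2.imwrite("pics/s7.png",cv2.resize(im[195:275,180:290,::-1],None,fx=5,fy=5,interpolation=2))
E
```

```text
e6 0.234 t 19.95 yaw 10.87 turned 56.91 Tz 0.046 F [-4.8  2.6  2.6] g 20.0 12.6
e6 0.39 t 20.25 yaw 7.88 turned 59.9 Tz 0.183 F [-4.3  3.3  3.1] g 20.0 12.8
e6 0.282 t 20.55 yaw 4.87 turned 62.91 Tz 0.039 F [-3.9  3.9  3.5] g 20.0 12.7
```

View pics/s7.png

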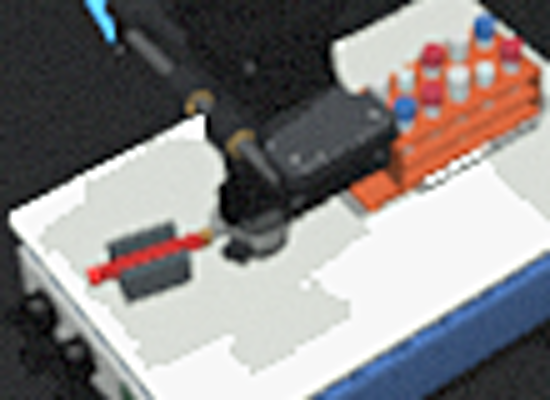

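The scene crop shows the dark lobe at (238,248) just short of the brass nose at (208,237). The red pin end at (95,277) is still pushed back, and the rack is standing in the tray.

```bash
cat > st.py <<'E'
from h import *
L=[]
for i in range(4):
    im=r.grab_frame("scene").astype(int); s=r.state()
    p=im[235:262,190:230]; w=np.clip(p[:,:,0]-p[:,:,1]-40,0,None)*(p[:,:,1]<110)
    yy,xx=np.mgrid[235:262,190:230]
    L.append([s["wrist_torque"][2],s["effort"][5],(w*xx).sum()/w.sum(),(w*yy).sum()/w.sum(),w.sum()/1000,*s["wrist_force"]])
print(s["time_s"],"turned",round(67.78-np.degrees(s["ee_rot"][2]),2),"Tz,e6,pinx,piny,w,F",np.mean(L,0).round(2),"g",round(s["finger_force"],1),round(s["width"],1))
E
python3 st.py
python3 -m inch '[[0,0,0,0,0,-2,0.05],[0,0,0,0,0,-1,0.05],[0,0,0,0,0,0,0.05]]' 20 >/dev/null; python3 st.py
python3 -m inch '[[0,0,0,0,0,-2,0.05],[0,0,0,0,0,-1,0.05],[0,0,0,0,0,0,0.05]]' 20 >/dev/null; python3 st.py
python3 -m inch '[[0,0,0,0,0,-2,0.05],[0,0,0,0,0,-1,0.05],[0,0,0,0,0,0,0.05]]' 20 >/dev/null; python3 st.py
```

```text
20.85 turned 62.88 Tz,e6,pinx,piny,w,F [ 2.0000e-02  1.0000e-02  2.0823e+02  2.4603e+02  6.4900e+00 -4.9700e+00
  3.6500e+00  3.4700e+00] g 20.0 13.0
21.35 turned 65.91 Tz,e6,pinx,piny,w,F [-1.8000e-01 -1.5000e-01  2.0840e+02  2.4593e+02  6.5000e+00 -4.4400e+00
  3.2600e+00  3.2900e+00] g 20.0 12.7
21.85 turned 68.91 Tz,e6,pinx,piny,w,F [-2.1000e-01 -2.0000e-01  2.0897e+02  2.4573e+02  6.5400e+00 -4.4800e+00
  3.7000e+00  3.6400e+00] g 20.0 12.3
22.35 turned 71.9 Tz,e6,pinx,piny,w,F [-1.5000e-01 -1.0000e-01  2.1034e+02  2.4524e+02  6.3600e+00 -3.6400e+00
  3.4200e+00  3.2900e+00] g 20.0 12.9
```

```bash
python3 -m inch '[[0,0,0,0,0,-2,0.05],[0,0,0,0,0,0,0.05]]' 20 >/dev/null; python3 st.py
python3 -m inch '[[0,0,0,0,0,-1.5,0.05],[0,0,0,0,0,0,0.05]]' 20 >/dev/null; python3 st.py
python3 -m inch '[[0,0,0,0,0,-1,0.05],[0,0,0,0,0,0,0.05]]' 20 >/dev/null; python3 st.py
```

```text
22.75 turned 73.89 Tz,e6,pinx,piny,w,F [-6.0000e-02 -0.0000e+00  2.1036e+02  2.4524e+02  6.3300e+00 -4.2600e+00
  4.1500e+00  3.4400e+00] g 20.0 12.8
23.15 turned 75.4 Tz,e6,pinx,piny,w,F [-5.0000e-02 -1.0000e-02  2.1033e+02  2.4524e+02  6.3500e+00 -3.7300e+00
  3.9600e+00  3.1300e+00] g 20.0 12.7
23.55 turned 76.39 Tz,e6,pinx,piny,w,F [-8.0000e-02 -3.0000e-02  2.1036e+02  2.4524e+02  6.3300e+00 -5.0100e+00
  3.6500e+00  3.8200e+00] g 20.0 12.7
```

```bash
python3 -m inch '[[0,0,0,0,0,-1,0.05],[0,0,0,0,0,0,0.05]]' 20 >/dev/null; python3 st.py
python3 -m inch '[[0,0,0,0,0,-1,0.05],[0,0,0,0,0,0,0.05]]' 20 >/dev/null; python3 st.py
python3 -m inch '[[0,0,0,0,0,-1,0.05],[0,0,0,0,0,0,0.05]]' 20 >/dev/null; python3 st.py
```

```text
23.95 turned 77.39 Tz,e6,pinx,piny,w,F [-7.0000e-02 -3.0000e-02  2.1034e+02  2.4524e+02  6.3100e+00 -3.9500e+00
  3.4700e+00  3.0100e+00] g 20.0 12.6
24.35 turned 78.39 Tz,e6,pinx,piny,w,F [-5.0000e-02 -3.0000e-02  2.1030e+02  2.4525e+02  6.3300e+00 -4.2900e+00
  3.8600e+00  3.4700e+00] g 20.0 13.3
24.75 turned 79.39 Tz,e6,pinx,piny,w,F [-3.0000e-02 -3.0000e-02  2.1030e+02  2.4525e+02  6.3300e+00 -4.7000e+00
  4.3800e+00  3.3900e+00] g 20.0 12.8
```

```bash
python3 -m inch '[[0,0,0,0,0,-1,0.05],[0,0,0,0,0,0,0.05]]' 20 >/dev/null; python3 st.py
python3 -m inch '[[0,0,0,0,0,-1,0.05],[0,0,0,0,0,0,0.05]]' 20 >/dev/null; python3 st.py
```

```text
25.15 turned 80.37 Tz,e6,pinx,piny,w,F [ 1.3000e-01  1.5000e-01  2.1027e+02  2.4526e+02  6.3100e+00 -4.7000e+00
  4.1500e+00  3.0000e+00] g 20.0 12.9
25.55 turned 81.35 Tz,e6,pinx,piny,w,F [  0.31   0.33 210.28 245.26   6.31  -4.21   4.73   3.01] g 20.0 13.0
```

```bash
python3 -m inch '[[0,0,0,0,0,-0.3,0.05],[0,0,0,0,0,0,0.05],[0,0,0,0,0,0,0.05],[0,0,0,0,0,0,0.05],[0,0,0,0,0,0,0.05]]' 20 >/dev/null; python3 st.py
python3 -m inch '[[0,0,0,0,0,1,0.05],[0,0,0,0,0,0.5,0.05],[0,0,0,0,0,0,0.6],[0,0,0,0,0,0,0.6],[0,0,0,0,0,0,0.6],[0,0,0,0,0,0,0.6],[0,0,0,0,0,0,0.6],[0,0,0,0,0,0,0.6]]' 
python3 -m inch '[[0,0,0.3,0,0,0,0.6],[0,0,0.6,0,0,0,0.6],[0,0,0.8,0,0,0,0.6],[0,0,0.8,0,0,0,0.6],[0,0,0.5,0,0,0,0.6],[0,0,0.2,0,0,0,0.6],[0,0,0,0,0,0,0.6],[0,0,0,0,0,0,0.6]]'; python3 st.py; python3 look.py w8
```

```text
26.25 turned 81.64 Tz,e6,pinx,piny,w,F [  0.36   0.35 210.24 245.27   6.29  -4.24   4.8    3.23] g 20.1 12.8
time_s: 27.05
ee_pos: [654.1, 122.9, 133.7]
ee_rot: [3.142, -0.0, -0.219]
wrist_force: [-0.4, 0.6, -0.1]
width: 54.2
finger_force: 0.0
time_s: 27.85
ee_pos: [653.7, 122.9, 260.8]
ee_rot: [3.141, 0.001, -0.219]
wrist_force: [0.1, -0.0, 0.1]
width: 57.3
finger_force: 0.0
28.05 turned 80.32 Tz,e6,pinx,piny,w,F [ 2.0000e-02 -0.0000e+00  2.1027e+02  2.4526e+02  6.3100e+00  1.3000e-01
  2.5000e-01  8.0000e-02] g 0.0 57.2
knob_grip [260.5 191.2] 0.63 [655.9 123.3 133. ]
knob_grip [272.7 214.2] 0.29 [630.3 116.7 133. ]
tongue_tip [259.7 247. ] 0.92 [582.1 140.8  99.5]
cam_stop [255.9 157.5] 0.84 [683.9 121.9 105. ]
shaker [273.9 210.2] 0.68 [586.2 119.4   0. ]
```

View pics/w8.png

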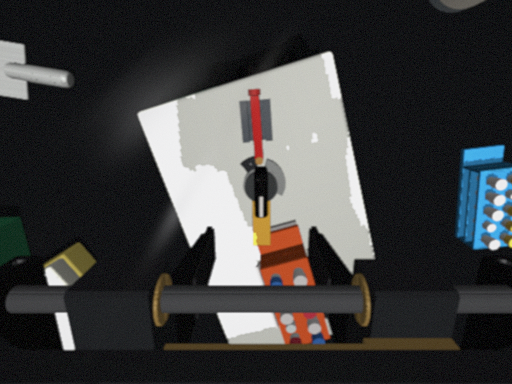

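The brass nose (260,160) sits in the notch against the dark lobe (249,165). The tongue (261,240) lies over the rack's bare foot, the rack is still in the tray, and the gripper is clear.

```bash
python3 -c "
from plant import r
print(r.sign_off())"
```

```text
the job is handed in; nothing more can be done
None
```

I set the orange rack upright in the tray, low foot to the knob, and turned the knob about 81° clockwise until the pin dropped and the wall bore on it at about 0.35 N m. I held it there briefly, let go, pulled the gripper clear and handed the job in after about 28 s; no verdict came back.

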